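# Arm the test bench with the sprung key switch

### The arm

A 6-joint arm with a two-finger parallel gripper is mounted at the origin on the work surface. World frame = base frame: x ahead of the robot, y to its left, z up, the work surface at z = 0. Lengths are in m, angles in degrees, forces in N, time in s.
With the tool pointing down it reaches from about 0.3 to 0.75 m from the base axis. Payload 8.5 kg.
Tool frame: the origin (TCP) lies midway between the tips of the shut fingers; the grasp point (between the pads) lies 19 mm behind it; y points along the fingers, z is the direction in which the jaws open and shut, and the axes are right-handed (so a half turn about y gives the same grasp; the last joint's range is limited). The gripper opens to 85 mm and grips with 20 to 120 N. Pads are 22 mm wide; open, the fingers measure 114 mm over their backs; the gripper's body (76 mm by 85 mm) begins 54 mm behind the grasp point. The pads swing forward as they close: fully open they stand 13 mm farther back than shut.
Start: joints at [-82.294, 21.807, 74.336, -0, 83.858, -12.336], TCP at [0.188, -0.517, 0.231] pointing down, gripper open.
Joint ranges: [-178.18, 178.18], [-50.72, 133.34], [12.68, 142.11], [-81.47, 261.47], [9.98, 163.14], [-165.26, 165.26]. Speed limits (degrees/s): [136.94, 136.94, 180, 180, 180, 180].

### API

Orientations are given as a 3x3 rotation matrix whose columns are the frame's x, y, z axes.
In Python, from rig import status, imaging, job gives the robot as it stands. The module is installed in compiled form; this text tells all that it offers.
- The arm moves only by the tool jog_arm, never from a script. Its argument "rows" is a list of rows, each an object of numbers: "hand": the opening, from 0 (shut) to 1 (fully open); "dx", "dy", "dz": the shift along the tool's x, y, z in cm; "ax", "ay", "az": the turn, a rotation vector about the tool's x, y, z in degrees. In form: [{"hand": .., "dx": .., "dy": .., "dz": .., "ax": .., "ay": .., "az": ..}, ...]. A call has exactly 5 rows; each row shifts and turns the commanded pose from where the row before left it, along the tool's axes as they then stand; what a row does not reach is not made up. A row lasts 1/12 s, in which the tool goes at most 41.7 mm and 7.16 degrees, less where a joint would pass 70% of its speed; a pose out of reach is approached as far as the arm can. A call is refused whole if a number of a shift passes 4.17 or a number of a turn 7.16, either way. A call with a gripper value outside its range is refused whole. The fingers move at their own pace and stop on an object; "newtons" is the grip in N (left out, the last holds). Time passes only in rows, so rows that do not move let the fingers close, or fill a call up. It gives the time, the measured TCP pose, the force and the opening at its end, in the units of the state.
- status.observe(): the state, without advancing time (a new reading comes with each control period).
- imaging.get_image(name): name is "scene" or "top"; returns the picture (480x640x3 uint8, red, green, blue); there is no depth.
- imaging.camera_model(name): a dict with "K" (3x3 intrinsics, pixels), "position" and "rotation" of the camera in the world. Camera axes: x right, y down, z forward; pixel columns grow to the right and rows downward; lengths in m; the calibration is good to about 2 mm. A picture is of the moment at which its call begins. camera_model takes no time and is no camera call.
- job.close_job(): hands the job in, once; it reports no verdict.
The state is a dict: "time_s": time; "q": joint angles; "qvel": joint speeds; "joint_efforts": joint torques, N m; "position": TCP position; "tool_rot": TCP orientation; "ft_force": force on the tool from outside, world axes, zero at the start; "wrist_torque": the same for the moment, N m; "grip_width": finger opening in m.
Only numpy, scipy, OpenCV 4.12 (cv2) and the standard library are available. Lean on these libraries where they do the work, as an engineer would, in place of code of your own. Each camera call takes 0.05 s, during which the arm holds its last target.

### The job

Pull the steel key straight up out of the small black parking block, where a spring catch holds it, and push it fully home in the keyway of the grey switch box, wiggling it if the pins stick. Then turn it a quarter turn clockwise (seen from above) against its spring and finish while still gripping the key and holding it turned. Leave the other things on the bench where they are.

Things in the scene. Friction and masses are not known exactly. Their poses are not given: they have to be found in the camera images.
- key_bow (a point): Centre of the steel key's bow, the part to grip: a flat upright disc, 40 mm diameter, 10 mm thick. Axes: z up along the key, x along the width of bit and bow, y across the thickness (pinch the faces at +y and -y). Key 78 mm long, 0.08 kg, alike after a half turn about z. It starts upright in the parking block, collar on the block's top.
- key_tip (a point): Pointed lower end of the key, on its axis, 58 mm below the bow's centre; axes as the bow's. Going up from it: the bit to 20 mm, 16 mm wide (x), 6 mm thick (y), tapering to the tip over the last 8 mm; a round 6 mm neck to 30 mm; a collar of 22 mm diameter from 30 to 34 mm; a 10 mm stem; the bow from 38 to 78 mm.
- park_mouth (a point): Centre of the slot's mouth in the top face, 45 mm above the bench, of the parking block: fixed, black, 80 x 80 x 45 mm. Slot 17 mm along this point's x, 7 mm along y, bevelled by 2.5 mm. A spring catch holds the key's bit: it comes out straight up with a pull of about 7 to 12 N and is clear of the block once raised 30 mm.
- lock_mouth (a point): Centre of the keyway's mouth in the steel plate (56 mm square, 60 mm above the bench) on top of the switch box. Keyway 17 mm along this point's x, 7 mm along y, bevelled by 2.5 mm. The key goes in either way round, straight down, 30 mm deep, until its collar sits on the plate (bow's centre then 28 mm above it).
- lock: The switch box: fixed, grey metal, 130 (x) x 110 (y) x 60 mm, origin under its centre, keyway at its middle, two clear lamps 6 mm high on top at x = 47 mm. Two pairs of sticky spring pins in the keyway resist from 17 mm depth on: a straight push takes about 8 to 15 N, twisting to and fro by 0.08 rad meanwhile about half. The key turns only within 2 mm of fully home, and is trapped while turned.
- rotor (a joint): Angle of the lock's cylinder (rad): 0 at rest, in line with the keyway's mouth; grows as the key turns clockwise seen from above; stop at 1.65. A spring turns it back (0.02 N m at rest, 0.085 N m at a quarter turn). With the play of the bit it lags the key by about 0.1 to 0.2 rad. It counts as turned above 1.2 rad.
- roll_center (a point): Bystander: roll of grey tape lying flat, 90 mm diameter, 24 mm high; the point is its centre.
- driver: Bystander: screwdriver with black handle lying on the bench.
- tester_center (a point): Bystander: black hand-held pistol-shaped tester lying on its side, about 205 x 195 mm, 60 mm high; the point is the middle of its barrel. Its grip points along +y of this frame.
Not all that is in view belongs to the job. What is meant by the lock is not pink, and is the larger of those in its own colour.

How it is judged (in metres and radians):
On the way, in this order (a step that is already met when the one before it is completed fails the run):
1. the key is pulled clear of the parking block (z of key_tip in the frame of park_mouth above 0.005 m), for 0.1 s.
2. the key is pushed fully home in the keyway, before it is turned (z of key_tip in the frame of lock_mouth below -0.0275 m and horizontal distance between key_tip and lock_mouth below 0.004 m and value of joint rotor below 0.4 rad), for 0.05 s.
3. the key is turned a quarter and held there (value of joint rotor above 1.2 rad), for 0.3 s.
At the end, for the whole second after the job is handed in: The key stands in the switch box's keyway (tip at least 26 mm deep, within 4 mm of its axis, upright within 0.15 rad), the cylinder is turned more than 1.2 rad from rest, and the fingers still grip the key (over 1 N), holding it against the spring (value of joint rotor above 1.2 rad and z of key_tip in the frame of lock_mouth below -0.026 m and horizontal distance between key_tip and lock_mouth below 0.004 m and angle between key_bow's own z axis and vertical below 0.15 rad and contact force between the fingers and key above 1 N); the arm keeps its last pose, push and grip.
It fails at once if a bystander object is shifted by more than 30 mm (distance of any of roll_center, driver, tester_center from where it was at the start of the episode above 0.03 m).
It also fails if it takes over 51 s, if anything falls off the work surface, if the arm or the gripper's body presses on something with over 40 N, if the wrist force passes 120 N, or if a joint passes its speed limit or range.

## Working session

There is one attempt and no reset: what is moved stays moved. The work goes in short steps, Python scripts to look and compute and a tool call to move; the robot and the scene stay as the last step left them, time stands still between calls to the robot, and variables do not carry over. Pictures are saved under pics/ and viewed, and the job is handed in when it is done.

Besides the shell and the picture viewer there is one more tool, called after "Call:" as a command line: name --argument value ..., lists and objects as JSON in quotes. jog_arm: Moves the arm, as the interface text tells. Its arguments: {"type":"object","properties":{"rows":{"type":"array"},"newtons":{"type":"number"}},"required":["rows"]}

```bash
mkdir -p pics
python3 - <<'E'
from rig import status, imaging
import cv2,json
for n in("scene","top"):
    im=imaging.get_image(n); cv2.imwrite(f"pics/{n}0.png",im[:,:,::-1])
    m=imaging.camera_model(n); print(n,m)
s=status.observe(); print(s)
E
```

```text
scene {'K': array([[509.8263484 ,   0.        , 317.39073356],
       [  0.        , 509.8263484 , 233.47319834],
       [  0.        ,   0.        ,   1.        ]]), 'position': array([0.86806231, 0.5908907 , 1.00603319]), 'rotation': array([[-0.85736409,  0.41322688, -0.3068719 ],
       [ 0.51470814,  0.69009378, -0.50876921],
       [ 0.00153328, -0.59414992, -0.80435286]])}
top {'K': array([[611.92435745,   0.        , 306.45345643],
       [  0.        , 611.92435745, 239.85867763],
       [  0.        ,   0.        ,   1.        ]]), 'position': array([ 0.38154219, -0.01126014,  1.40937425]), 'rotation': array([[-0.02660601, -0.995136  ,  0.09484968],
       [-0.99946315,  0.02829583,  0.01651525],
       [-0.01911877, -0.09435935, -0.9953546 ]])}
{'time_s': 0.1, 'q': array([-8.22939348e+01,  2.18382017e+01,  7.43788518e+01,  1.88243495e-03,
        8.38585677e+01, -1.23345031e+01]), 'qvel': array([ 0.00216345, -0.01653961, -0.1468524 ,  0.08013152,  0.01612276,
        0.05197847]), 'joint_efforts': array([ 2.76467777e-03, -4.49220121e+01, -2.31659228e+01, -1.86529160e-04,
        3.58456215e-03,  2.04259095e-05]), 'position': array([ 0.18845903, -0.51642991,  0.23077265]), 'tool_rot': array([[-9.39451452e-01, -1.44607650e-04,  3.42681993e-01],
       [-3.42681880e-01,  1.31230070e-03, -9.39450588e-01],
       [-3.13850079e-04, -9.99999128e-01, -1.28239722e-03]]), 'ft_force': array([-0.43695467, -0.0768735 , -0.15418242]), 'wrist_torque': array([ 0.01804823, -0.03397084,  0.0331896 ]), 'grip_width': 0.08571479861231708}
```

View pics/scene0.png

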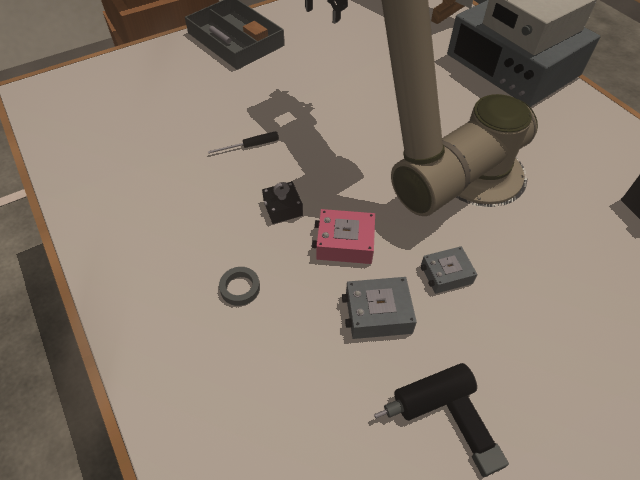

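View pics/top0.png

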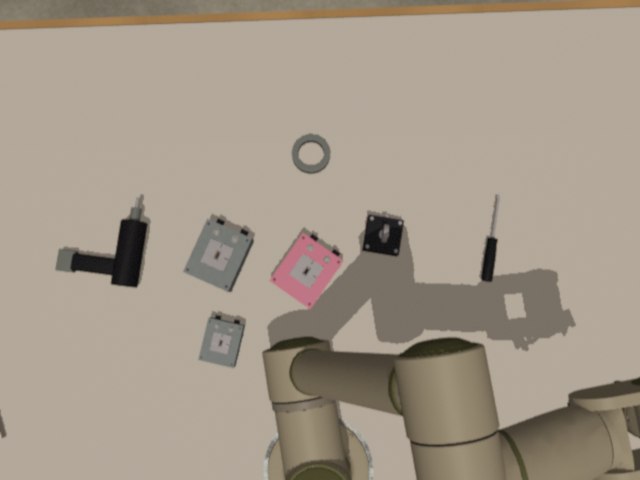

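Three boxes show in the top view: large grey (218,254), small grey (221,341) and pink (307,271). The lock is the large grey one, because it is not pink and is the larger of the two grey ones. The key stands in the black block at (383,235). I'll enlarge both to confirm.

Run:
```python
import cv2,numpy as np
t=cv2.imread("pics/top0.png"); s=cv2.imread("pics/scene0.png")
def c(im,x,y,w,h,k): return cv2.resize(im[y:y+h,x:x+w],None,fx=k,fy=k,interpolation=cv2.INTER_CUBIC)
a=c(t,178,212,80,80,5);b=c(t,353,205,60,60,400/60)
d=c(s,340,270,80,80,5);e=c(s,255,172,50,50,8)
cv2.imwrite("pics/crop_top.png",np.hstack([a,b])); cv2.imwrite("pics/crop_sc.png",np.hstack([d,e]))
```

```text
(no output)
```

View pics/crop_top.png

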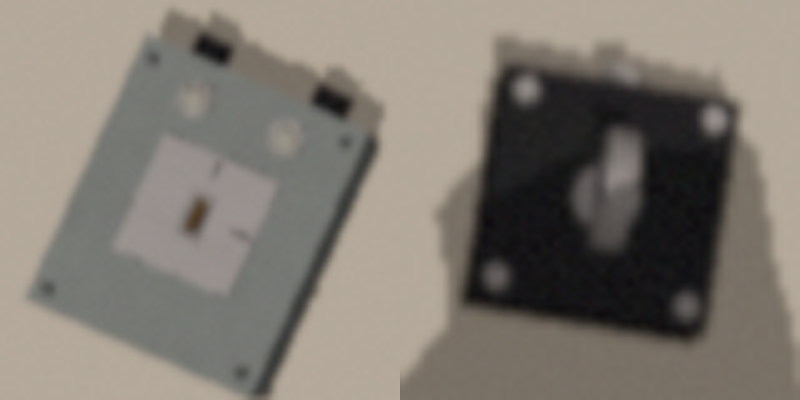

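View pics/crop_sc.png

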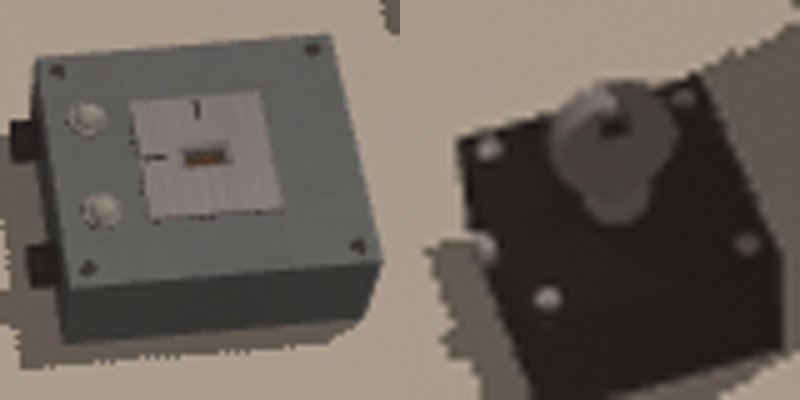

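The large grey box is confirmed, with two lamps and a slot in its plate at about (217,255) top. The key's bow is edge-on at about (383,233) top. Next I'll turn these into positions.

```bash
cat > h.py <<'E'
import numpy as np
from rig import imaging
def ray(n,p,z):
    m=imaging.camera_model(n); d=m["rotation"]@np.linalg.inv(m["K"])@np.array([p[0],p[1],1.]); c=m["position"]
    return c+d*(z-c[2])/d[2]
def proj(n,P):
    m=imaging.camera_model(n); q=(np.atleast_2d(P)-m["position"])@m["rotation"]; q=q@m["K"].T
    return q[:,:2]/q[:,2:]
E
python3 - <<'E'
from h import *
def un(p,x0,y0,k,off=0): return ((p[0]-off+.5)/k-.5+x0,(p[1]+.5)/k-.5+y0)
np.set_printoptions(precision=4,suppress=True)
def quad(name,n,pts,z):
    P=np.array([ray(n,p,z)[:2] for p in pts]); print(name,n,"c",P.mean(0)); 
    # order: lampside-left, lampside-right, far-left, far-right
    e1=P[0]-P[2]+P[1]-P[3]; e2=P[1]-P[0]+P[3]-P[2]
    print("  sides",np.linalg.norm(e1)/2,np.linalg.norm(e2)/2,"ang",np.degrees(np.arctan2(e1[1],e1[0])),np.degrees(np.arctan2(e2[1],e2[0])))
T=lambda p:un(p,178,212,5); S=lambda p:un(p,340,270,5)
TP=lambda p:un(p,353,205,400/60,400); SP=lambda p:un(p,255,172,8,400)
quad("lockscrews","top",[T(p) for p in[(152,59),(345,142),(47,288),(241,372)]],.06)
quad("lockplate","top",[T(p) for p in[(165,135),(278,181),(113,248),(228,297)]],.06)
quad("lockscrews","scene",[S(p) for p in[(88,268),(57,71),(358,245),(313,48)]],.06)
quad("lockplate","scene",[S(p) for p in[(152,217),(130,102),(284,209),(262,92)]],.06)
print("slot",ray("top",T((196,216)),.06),ray("scene",S((205,157)),.06))
print("slot ends top",ray("top",T((203,197)),.06),ray("top",T((189,236)),.06))
quad("parkscrews","top",[TP(p) for p in[(527,90),(714,121),(497,275),(686,306)]],.045)
quad("parkscrews","scene",[SP(p) for p in[(547,298),(488,149),(748,243),(685,97)]],.045)
print("bow scene z.073",ray("scene",SP((613,145)),.073))
a=ray("top",TP((625,128)),.093);b=ray("top",TP((607,250)),.05);print(a,b)
E
```

```text
lockscrews top c [0.4831 0.2106]
  sides 0.1114188769857134 0.09421462046222633 ang -25.375631496907616 -114.79068791425941
lockplate top c [0.4829 0.2107]
  sides 0.055385372165234745 0.05520296344488245 ang -24.898947521821615 -114.07526924750378
lockscrews scene c [0.4839 0.2112]
  sides 0.11189968877598609 0.09422662173712407 ang -25.30584620859132 -115.44424217639542
lockplate scene c [0.4825 0.2113]
  sides 0.05602950531456285 0.05552753277150486 ang -26.52116762674447 -115.65855210898576
slot [0.4825 0.2107 0.06  ] [0.484 0.212 0.06 ]
slot ends top [0.4909 0.2075 0.06  ] [0.4737 0.2139 0.06  ]
parkscrews top c [ 0.5193 -0.1612]
  sides 0.06324566998453551 0.06369146533969222 ang -11.032843523873876 -101.0874928644417
parkscrews scene c [ 0.5179 -0.1614]
  sides 0.06452121572207987 0.06370712172270322 ang -11.184772793293442 -101.35905777408074
bow scene z.073 [ 0.5195 -0.1578  0.073 ]
[ 0.537  -0.1629  0.093 ] [ 0.5012 -0.1603  0.05  ]
```

```bash
cat > ov.py <<'E'
from h import *
import cv2
def overlay(out,xy,yaw,zb,zp,srcs,crops,k=8):
    t=np.radians(yaw); ex=np.array([np.cos(t),np.sin(t),0]);ey=np.array([-np.sin(t),np.cos(t),0]);ez=np.array([0,0,1.])
    c=np.array([*xy,zb]); a=np.linspace(0,2*np.pi,60)
    curves=[c+.02*np.cos(a)[:,None]*ex+.02*np.sin(a)[:,None]*ez+s*.005*ey for s in(1,-1)]
    curves.append(np.array([*xy,zp])+.011*np.cos(a)[:,None]*ex+.011*np.sin(a)[:,None]*ey)
    o=[]
    for n,f,(x,y,w,h) in zip(("top","scene"),srcs,crops):
        im=cv2.imread(f); im=cv2.resize(im[y:y+h,x:x+w],(w*k,h*k),interpolation=cv2.INTER_CUBIC)
        for cv,col in zip(curves,((0,255,0),(0,255,255),(255,0,255))):
            p=(proj(n,cv)-[x,y]+.5)*k-.5
            cv2.polylines(im,[np.round(p).astype(int)],True,col,1)
        o.append(im)
    cv2.imwrite(out,np.hstack(o))
E
python3 - <<'E'
from ov import *
overlay("pics/ov1.png",(.5188,-.161),-11.1,.073,.049,("pics/top0.png","pics/scene0.png"),((358,210,50,50),(258,172,50,50)))
E
```

```text
(no output)
```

View pics/ov1.png

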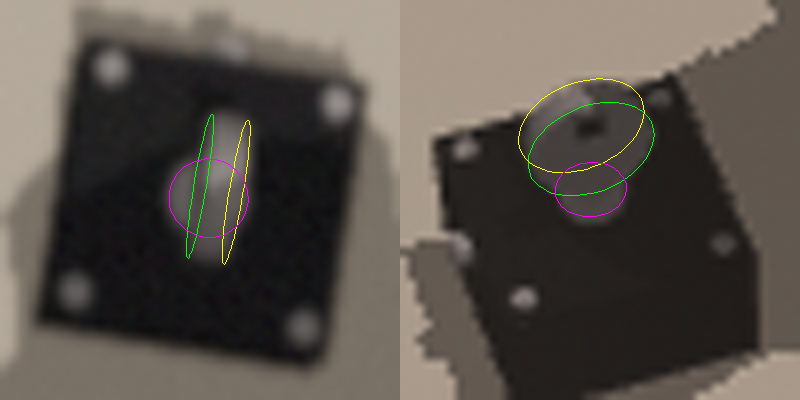

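Run:
```python
from ov import *
for f in("top","scene"):
    im=cv2.imread(f"pics/{f}0.png").astype(float); cv2.imwrite(f"pics/{f}0b.png",np.clip(255*(im/255)**.45,0,255))
o=[]
for y in(-5,2):
    overlay("pics/tmp.png",(.5188,-.161),y,.073,.049,("pics/top0b.png","pics/scene0b.png"),((366,216,34,34),(266,174,34,34)),k=9)
    o.append(cv2.imread("pics/tmp.png")[:300])
cv2.imwrite("pics/ov2.png",np.vstack(o))
```

```text
[ WARN:0@0.085] global loadsave.cpp:1063 imwrite_ Unsupported depth image for selected encoder is fallbacked to CV_8U.
```

View pics/ov2.png

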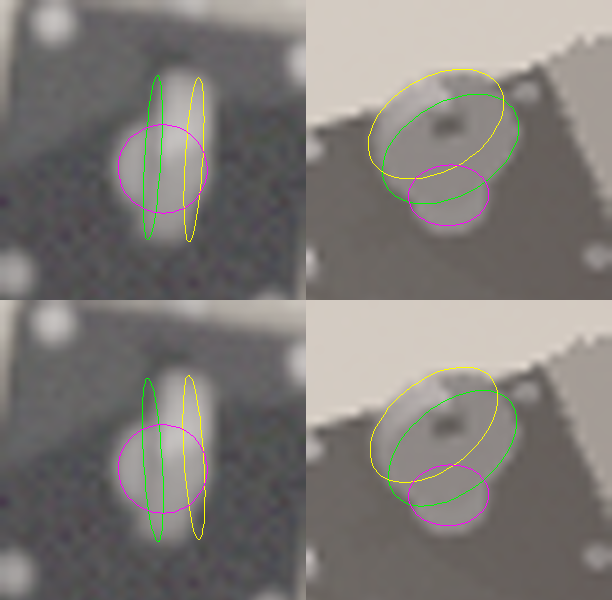

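```bash
python3 - <<'E' 2>/dev/null
from ov import *
o=[]
for y in(-9,-13):
    overlay("pics/tmp.png",(.5188,-.1595),y,.073,.049,("pics/top0b.png","pics/scene0b.png"),((366,216,34,34),(266,174,34,34)),k=9)
    o.append(cv2.imread("pics/tmp.png")[:300])
cv2.imwrite("pics/ov3.png",np.vstack(o))
E
```

```text
(no output)
```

View pics/ov3.png

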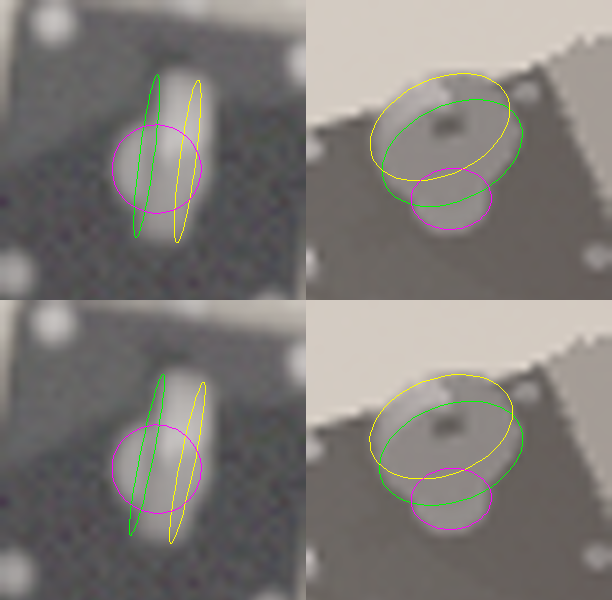

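```bash
cat > plan.py <<'E'
from h import *
from rig import status
def st():
    s=status.observe(); return s
def go(x,y,z,zyaw):
    s=st(); R=s["tool_rot"]; d=R.T@(np.array([x,y,z])-s["position"]) if x is not None else None
    yw=np.degrees(np.arctan2(R[1,2],R[0,2]))
    print("t",round(s["time_s"],2),"pos",s["position"].round(4),"zyaw",round(yw,2),"tilt y",R[:2,1].round(4),"F",s["ft_force"].round(1),"M",s["wrist_torque"].round(2),"w",round(s["grip_width"],4))
    print(" tool delta cm",(d*100).round(2)," ay total",round((yw-zyaw+180)%360-180,2))
if __name__=="__main__":
    import sys; go(*map(float,sys.argv[1:]))
E
python3 plan.py .5188 -.161 .16 79
```

```text
t 0.1 pos [ 0.1885 -0.5164  0.2308] zyaw -69.96 tilt y [-0.0001  0.0013] F [-0.4 -0.1 -0.2] M [ 0.02 -0.03  0.03] w 0.0857
 tool delta cm [-43.21   7.12 -22.06]  ay total -148.96
```

Call:
jog_arm --rows '[{"dx": -2.9,"dz": -1.5},{"dx": -2.9,"dz": -1.5},{"dx": -2.9,"dz": -1.5},{"dx": -2.9,"dz": -1.5},{"dx": -2.9,"dz": -1.5}]'

```text
invalid input at $.rows[0]: expected keys hand, dx, dy, dz, ax, ay, az
```

Call:
jog_arm --rows '[{"dx": -2.9,"dz": -1.5},{"dx": -2.9,"dz": -1.5},{"dx": -2.9,"dz": -1.5},{"dx": -2.9,"dz": -1.5},{"dx": -2.9,"dz": -1.5}]'

```text
invalid input at $.rows[0]: expected keys hand, dx, dy, dz, ax, ay, az
```

Call:
jog_arm --rows '[{"dx": -2.9,"dz": -1.5},{"dx": -2.9,"dz": -1.5},{"dx": -2.9,"dz": -1.5},{"dx": -2.9,"dz": -1.5},{"dx": -2.0,"dz": -1.0}]'

```text
invalid input at $.rows[0]: expected keys hand, dx, dy, dz, ax, ay, az
```

Call:
jog_arm --rows '[{"ay": -7.1},{"ay": -7.1},{"ay": -7.1},{"ay": -7.1},{"ay": -7.1}]'

```text
invalid input at $.rows[0]: expected keys hand, dx, dy, dz, ax, ay, az
```

```bash
python3 plan.py .5188 -.161 .16 79
```

```text
t 0.1 pos [ 0.1885 -0.5164  0.2308] zyaw -69.96 tilt y [-0.0001  0.0013] F [-0.4 -0.1 -0.2] M [ 0.02 -0.03  0.03] w 0.0857
 tool delta cm [-43.21   7.12 -22.06]  ay total -148.96
```

All seven keys are required in every row.

Call:
jog_arm --rows '[{"hand": 1,"dx": -2.9,"dy": 0,"dz": -1.5,"ax": 0,"ay": 0,"az": 0},{"hand": 1,"dx": -2.9,"dy": 0,"dz": -1.5,"ax": 0,"ay": 0,"az": 0},{"hand": 1,"dx": -2.9,"dy": 0,"dz": -1.5,"ax": 0,"ay": 0,"az": 0},{"hand": 1,"dx": -2.9,"dy": 0,"dz": -1.5,"ax": 0,"ay": 0,"az": 0},{"hand": 1,"dx": -2.9,"dy": 0,"dz": -1.5,"ax": 0,"ay": 0,"az": 0}]'

```text
time_s: 0.52
position: [0.2997, -0.3951, 0.231]
tool_rot: [[-0.94, -0.0, 0.342], [-0.342, 0.001, -0.94], [0.0, -1.0, -0.001]]
ft_force: [-0.5, -0.3, -0.7]
grip_width: 0.0851
```

Call:
jog_arm --rows '[{"hand": 1,"dx": -2.9,"dy": 0,"dz": -1.5,"ax": 0,"ay": 0,"az": 0},{"hand": 1,"dx": -2.9,"dy": 0,"dz": -1.5,"ax": 0,"ay": 0,"az": 0},{"hand": 1,"dx": -2.9,"dy": 0,"dz": -1.5,"ax": 0,"ay": 0,"az": 0},{"hand": 1,"dx": -2.9,"dy": 0,"dz": -1.5,"ax": 0,"ay": 0,"az": 0},{"hand": 1,"dx": -2.9,"dy": 0,"dz": -1.5,"ax": 0,"ay": 0,"az": 0}]'

```text
time_s: 0.93
position: [0.4103, -0.2749, 0.2311]
tool_rot: [[-0.939, -0.0, 0.343], [-0.343, 0.0, -0.939], [0.0, -1.0, -0.0]]
ft_force: [0.7, -0.6, 0.6]
grip_width: 0.0851
```

```bash
python3 plan.py .5188 -.161 .16 79
```

```text
t 0.93 pos [ 0.4103 -0.2749  0.2311] zyaw -69.96 tilt y [-0.0004  0.0004] F [ 0.7 -0.6  0.6] M [-0.02 -0.01 -0.01] w 0.0851
 tool delta cm [-14.1    7.11  -6.98]  ay total -148.96
```

Call:
jog_arm --rows '[{"hand": 1,"dx": -2.8,"dy": 0,"dz": -1.4,"ax": 0,"ay": 0,"az": 0},{"hand": 1,"dx": -2.8,"dy": 0,"dz": -1.4,"ax": 0,"ay": 0,"az": 0},{"hand": 1,"dx": -2.8,"dy": 0,"dz": -1.4,"ax": 0,"ay": 0,"az": 0},{"hand": 1,"dx": -2.8,"dy": 0,"dz": -1.4,"ax": 0,"ay": 0,"az": 0},{"hand": 1,"dx": -2.5,"dy": 0,"dz": -1.2,"ax": 0,"ay": 0,"az": 0}]'

```text
time_s: 1.35
position: [0.5158, -0.1638, 0.231]
tool_rot: [[-0.939, -0.001, 0.343], [-0.343, 0.0, -0.939], [0.0, -1.0, -0.001]]
ft_force: [-0.6, -1.1, 0.3]
grip_width: 0.0856
```

Call:
jog_arm --rows '[{"hand": 1,"dx": 0,"dy": 0,"dz": 0,"ax": 0,"ay": -7.1,"az": 0},{"hand": 1,"dx": 0,"dy": 0,"dz": 0,"ax": 0,"ay": -7.1,"az": 0},{"hand": 1,"dx": 0,"dy": 0,"dz": 0,"ax": 0,"ay": -7.1,"az": 0},{"hand": 1,"dx": 0,"dy": 0,"dz": 0,"ax": 0,"ay": -7.1,"az": 0},{"hand": 1,"dx": 0,"dy": 0,"dz": 0,"ax": 0,"ay": -7.1,"az": 0}]'

```text
time_s: 1.77
position: [0.5148, -0.1654, 0.2309]
tool_rot: [[-0.561, -0.001, 0.828], [-0.828, 0.0, -0.561], [0.0, -1.0, -0.001]]
ft_force: [-0.0, -0.6, -0.2]
grip_width: 0.0855
```

Call:
jog_arm --rows '[{"hand": 1,"dx": 0,"dy": 0,"dz": 0,"ax": 0,"ay": -7.1,"az": 0},{"hand": 1,"dx": 0,"dy": 0,"dz": 0,"ax": 0,"ay": -7.1,"az": 0},{"hand": 1,"dx": 0,"dy": 0,"dz": 0,"ax": 0,"ay": -7.1,"az": 0},{"hand": 1,"dx": 0,"dy": 0,"dz": 0,"ax": 0,"ay": -7.1,"az": 0},{"hand": 1,"dx": 0,"dy": 0,"dz": 0,"ax": 0,"ay": -7.1,"az": 0}]'

```text
time_s: 2.18
position: [0.5148, -0.1655, 0.2309]
tool_rot: [[0.024, -0.001, 1.0], [-1.0, 0.0, 0.024], [-0.0, -1.0, -0.001]]
ft_force: [-0.4, 0.8, 0.1]
grip_width: 0.0853
```

Call:
jog_arm --rows '[{"hand": 1,"dx": 0,"dy": 0,"dz": 0,"ax": 0,"ay": -7.1,"az": 0},{"hand": 1,"dx": 0,"dy": 0,"dz": 0,"ax": 0,"ay": -7.1,"az": 0},{"hand": 1,"dx": 0,"dy": 0,"dz": 0,"ax": 0,"ay": -7.1,"az": 0},{"hand": 1,"dx": 0,"dy": 0,"dz": 0,"ax": 0,"ay": -7.1,"az": 0},{"hand": 1,"dx": 0,"dy": 0,"dz": 0,"ax": 0,"ay": -7.1,"az": 0}]'

```text
time_s: 2.6
position: [0.5148, -0.1655, 0.2309]
tool_rot: [[0.6, -0.001, 0.8], [-0.8, 0.001, 0.6], [-0.001, -1.0, -0.0]]
ft_force: [0.5, 0.3, -0.1]
grip_width: 0.0849
```

Call:
jog_arm --rows '[{"hand": 1,"dx": 0,"dy": 1,"dz": 0,"ax": 0,"ay": -7.1,"az": 0},{"hand": 1,"dx": 0,"dy": 1,"dz": 0,"ax": 0,"ay": -7.1,"az": 0},{"hand": 1,"dx": 0,"dy": 1,"dz": 0,"ax": 0,"ay": -7.1,"az": 0},{"hand": 1,"dx": 0,"dy": 1,"dz": 0,"ax": 0,"ay": -7.1,"az": 0},{"hand": 1,"dx": 0,"dy": 1,"dz": 0,"ax": 0,"ay": -7.1,"az": 0}]'

```text
time_s: 3.02
position: [0.5147, -0.1654, 0.1805]
tool_rot: [[0.953, -0.001, 0.302], [-0.302, 0.0, 0.953], [-0.001, -1.0, 0.0]]
ft_force: [0.6, -0.1, 0.1]
grip_width: 0.0852
```

```bash
python3 plan.py .5188 -.161 .16 79
```

```text
t 3.02 pos [ 0.5147 -0.1654  0.1805] zyaw 72.39 tilt y [-0.0007  0.0004] F [ 0.6 -0.1  0.1] M [0.02 0.01 0.05] w 0.0852
 tool delta cm [0.26 2.05 0.54]  ay total -6.61
```

Call:
jog_arm --rows '[{"hand": 1,"dx": 0.26,"dy": 2,"dz": 0.54,"ax": 0,"ay": -6.6,"az": 0},{"hand": 1,"dx": 0,"dy": 3,"dz": 0,"ax": 0,"ay": 0,"az": 0},{"hand": 1,"dx": 0,"dy": 3,"dz": 0,"ax": 0,"ay": 0,"az": 0},{"hand": 1,"dx": 0,"dy": 2,"dz": 0,"ax": 0,"ay": 0,"az": 0},{"hand": 1,"dx": 0,"dy": 1,"dz": 0,"ax": 0,"ay": 0,"az": 0}]'

```text
time_s: 3.43
position: [0.5178, -0.1605, 0.0685]
tool_rot: [[0.98, -0.004, 0.197], [-0.197, 0.002, 0.98], [-0.005, -1.0, 0.002]]
ft_force: [0.1, -0.3, 0.3]
grip_width: 0.0853
```

```bash
python3 plan.py .5188 -.161 .059 79
python3 - <<'E'
from rig import imaging
import cv2,numpy as np
t=imaging.get_image("top");s=imaging.get_image("scene")
cv2.imwrite("pics/top1.png",t[:,:,::-1]);cv2.imwrite("pics/scene1.png",s[:,:,::-1])
c=cv2.resize(s[150:230,240:340],None,fx=8,fy=7,interpolation=cv2.INTER_CUBIC);c=np.clip(255*(c/255.)**.5,0,255).astype(np.uint8)
cv2.imwrite("pics/s1c.png",c[:,:,::-1])
E
```

```text
t 3.43 pos [ 0.5178 -0.1605  0.0685] zyaw 78.64 tilt y [-0.0041  0.0024] F [ 0.1 -0.3  0.3] M [0.01 0.   0.01] w 0.0853
 tool delta cm [ 0.11  0.95 -0.03]  ay total -0.36
```

View pics/s1c.png

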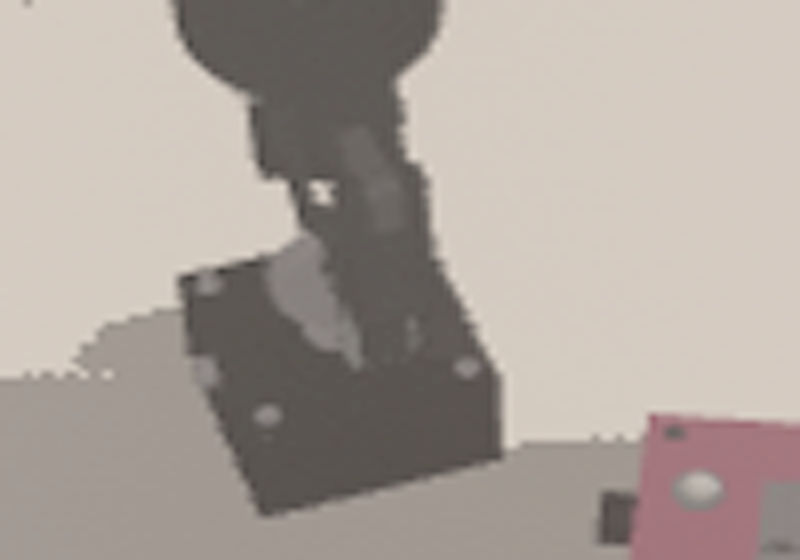

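The near finger hides most of the bow, around (310,290) in the crop, and the hand straddles the block as planned. I'll lower it and close.

Call:
jog_arm --rows '[{"hand": 1,"dx": 0.08,"dy": 0.7,"dz": 0,"ax": 0,"ay": -0.3,"az": 0},{"hand": 1,"dx": 0,"dy": 0.2,"dz": 0,"ax": 0,"ay": 0,"az": 0},{"hand": 1,"dx": 0,"dy": 0,"dz": 0,"ax": 0,"ay": 0,"az": 0},{"hand": 0.3,"dx": 0,"dy": 0,"dz": 0,"ax": 0,"ay": 0,"az": 0},{"hand": 0.3,"dx": 0,"dy": 0,"dz": 0,"ax": 0,"ay": 0,"az": 0}]' --newtons 30

```text
time_s: 3.95
position: [0.5201, -0.1615, 0.063]
tool_rot: [[0.981, 0.001, 0.192], [-0.192, -0.001, 0.981], [0.001, -1.0, -0.0]]
ft_force: [-0.3, 0.5, -0.7]
grip_width: 0.0639
```

Call:
jog_arm --rows '[{"hand": 0.2,"dx": 0,"dy": 0,"dz": 0,"ax": 0,"ay": 0,"az": 0},{"hand": 0.2,"dx": 0,"dy": 0,"dz": 0,"ax": 0,"ay": 0,"az": 0},{"hand": 0.2,"dx": 0,"dy": 0,"dz": 0,"ax": 0,"ay": 0,"az": 0},{"hand": 0.2,"dx": 0,"dy": 0,"dz": 0,"ax": 0,"ay": 0,"az": 0},{"hand": 0.2,"dx": 0,"dy": 0,"dz": 0,"ax": 0,"ay": 0,"az": 0}]'

```text
time_s: 4.37
position: [0.5199, -0.1614, 0.0624]
tool_rot: [[0.981, 0.0, 0.192], [-0.192, -0.0, 0.981], [0.0, -1.0, -0.0]]
ft_force: [-0.1, 0.4, -0.5]
grip_width: 0.0168
```

```bash
python3 plan.py .5188 -.161 .059 79
python3 - <<'E'
from rig import imaging
import cv2,numpy as np
t=imaging.get_image("top");s=imaging.get_image("scene")
cv2.imwrite("pics/top2.png",t[:,:,::-1]);cv2.imwrite("pics/scene2.png",s[:,:,::-1])
c=cv2.resize(s[170:220,250:310],None,fx=10,fy=10,interpolation=cv2.INTER_CUBIC);c=np.clip(255*(c/255.)**.5,0,255).astype(np.uint8)
cv2.imwrite("pics/s2c.png",c[:,:,::-1])
E
```

```text
t 4.37 pos [ 0.5199 -0.1614  0.0624] zyaw 78.94 tilt y [ 0.0001 -0.    ] F [-0.1  0.4 -0.5] M [ 0.01 -0.04  0.03] w 0.0168
 tool delta cm [-0.11  0.34  0.02]  ay total -0.06
```

View pics/s2c.png

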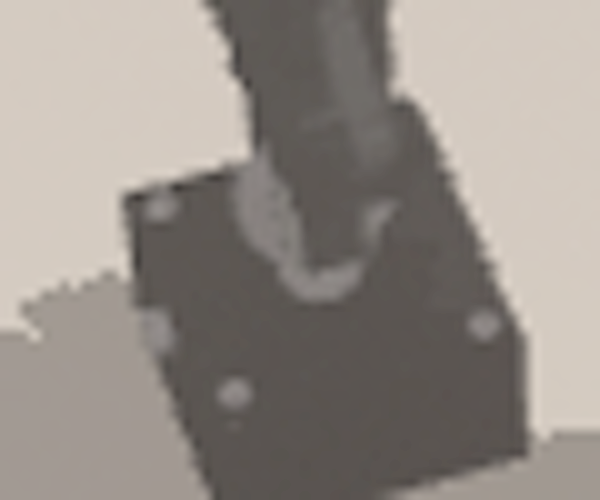

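The finger sits in front of the bow, slightly right of its centre in the picture, and the collar is visible below it at about (320,285) in the crop. I'll lower 3 mm and close gently.

Call:
jog_arm --rows '[{"hand": 0.2,"dx": -0.1,"dy": 0.3,"dz": 0,"ax": 0,"ay": 0,"az": 0},{"hand": 0.2,"dx": 0,"dy": 0,"dz": 0,"ax": 0,"ay": 0,"az": 0},{"hand": 0,"dx": 0,"dy": 0,"dz": 0,"ax": 0,"ay": 0,"az": 0},{"hand": 0,"dx": 0,"dy": 0,"dz": 0,"ax": 0,"ay": 0,"az": 0},{"hand": 0,"dx": 0,"dy": 0,"dz": 0,"ax": 0,"ay": 0,"az": 0}]' --newtons 20

```text
time_s: 4.88
position: [0.5187, -0.1612, 0.0592]
tool_rot: [[0.981, -0.0, 0.192], [-0.192, -0.0, 0.981], [-0.0, -1.0, -0.0]]
ft_force: [-0.3, -0.8, -1.0]
grip_width: 0.0099
```

Call:
jog_arm --rows '[{"hand": 0,"dx": 0,"dy": 0,"dz": 0,"ax": 0,"ay": 0,"az": 0},{"hand": 0,"dx": 0,"dy": 0,"dz": 0,"ax": 0,"ay": 0,"az": 0},{"hand": 0,"dx": 0,"dy": 0,"dz": 0,"ax": 0,"ay": 0,"az": 0},{"hand": 0,"dx": 0,"dy": 0,"dz": 0,"ax": 0,"ay": 0,"az": 0},{"hand": 0,"dx": 0,"dy": 0,"dz": 0,"ax": 0,"ay": 0,"az": 0}]'

```text
time_s: 5.3
position: [0.5188, -0.1612, 0.0593]
tool_rot: [[0.981, -0.0, 0.192], [-0.192, -0.0, 0.981], [-0.0, -1.0, -0.0]]
ft_force: [-1.1, -1.7, -2.2]
grip_width: 0.0101
```

```bash
python3 plan.py .5188 -.161 .059 79
```

```text
t 5.3 pos [ 0.5188 -0.1612  0.0593] zyaw 78.94 tilt y [-0.0001 -0.0001] F [-1.1 -1.7 -2.2] M [-0.34  0.16  0.03] w 0.0101
 tool delta cm [-0.01  0.03  0.02]  ay total -0.06
```

Gripped at 10 mm with almost no side load. I'll grip harder and pull straight up.

Call:
jog_arm --rows '[{"hand": 0,"dx": 0,"dy": 0,"dz": 0,"ax": 0,"ay": 0,"az": 0},{"hand": 0,"dx": 0,"dy": 0,"dz": 0,"ax": 0,"ay": 0,"az": 0},{"hand": 0,"dx": 0,"dy": -0.2,"dz": 0,"ax": 0,"ay": 0,"az": 0},{"hand": 0,"dx": 0,"dy": -0.3,"dz": 0,"ax": 0,"ay": 0,"az": 0},{"hand": 0,"dx": 0,"dy": -0.3,"dz": 0,"ax": 0,"ay": 0,"az": 0}]' --newtons 80

```text
time_s: 5.72
position: [0.518, -0.161, 0.0667]
tool_rot: [[0.981, -0.003, 0.192], [-0.192, 0.001, 0.981], [-0.003, -1.0, 0.0]]
ft_force: [-2.7, -3.8, -9.4]
grip_width: 0.0088
```

Call:
jog_arm --rows '[{"hand": 0,"dx": 0,"dy": -0.5,"dz": 0,"ax": 0,"ay": 0,"az": 0},{"hand": 0,"dx": 0,"dy": -0.5,"dz": 0,"ax": 0,"ay": 0,"az": 0},{"hand": 0,"dx": 0,"dy": -0.6,"dz": 0,"ax": 0,"ay": 0,"az": 0},{"hand": 0,"dx": 0,"dy": -0.8,"dz": 0,"ax": 0,"ay": 0,"az": 0},{"hand": 0,"dx": 0,"dy": -1,"dz": 0,"ax": 0,"ay": 0,"az": 0}]'

```text
time_s: 6.13
position: [0.5194, -0.161, 0.1028]
tool_rot: [[0.981, 0.002, 0.192], [-0.192, -0.0, 0.981], [0.002, -1.0, 0.0]]
ft_force: [0.1, 0.2, -0.2]
grip_width: 0.0089
```

Call:
jog_arm --rows '[{"hand": 0,"dx": 0,"dy": -1,"dz": 0,"ax": 0,"ay": 0,"az": 0},{"hand": 0,"dx": 0,"dy": -1,"dz": 0,"ax": 0,"ay": 0,"az": 0},{"hand": 0,"dx": 0,"dy": -1,"dz": 0,"ax": 0,"ay": 0,"az": 0},{"hand": 0,"dx": 0,"dy": -1,"dz": 0,"ax": 0,"ay": 0,"az": 0},{"hand": 0,"dx": 0,"dy": -1,"dz": 0,"ax": 0,"ay": 0,"az": 0}]'

```text
time_s: 6.55
position: [0.5189, -0.1611, 0.1526]
tool_rot: [[0.981, 0.0, 0.192], [-0.192, -0.0, 0.981], [0.0, -1.0, -0.0]]
ft_force: [-0.7, -0.8, -0.2]
grip_width: 0.0089
```

```bash
python3 plan.py .483 .2108 .16 64.7;python3 - <<'E'
from rig import imaging
import cv2,numpy as np
t=imaging.get_image("top");s=imaging.get_image("scene")
cv2.imwrite("pics/top3.png",t[:,:,::-1]);cv2.imwrite("pics/scene3.png",s[:,:,::-1])
c=cv2.resize(s[140:220,240:320],None,fx=7,fy=7,interpolation=cv2.INTER_CUBIC);c=np.clip(255*(c/255.)**.5,0,255).astype(np.uint8)
cv2.imwrite("pics/s3c.png",c[:,:,::-1])
E
```

```text
t 6.55 pos [ 0.5189 -0.1611  0.1526] zyaw 78.94 tilt y [ 0.0004 -0.0001] F [-0.7 -0.8 -0.2] M [-0.02  0.02  0.02] w 0.0089
 tool delta cm [-10.65  -0.75  35.81]  ay total 14.24
```

View pics/s3c.png

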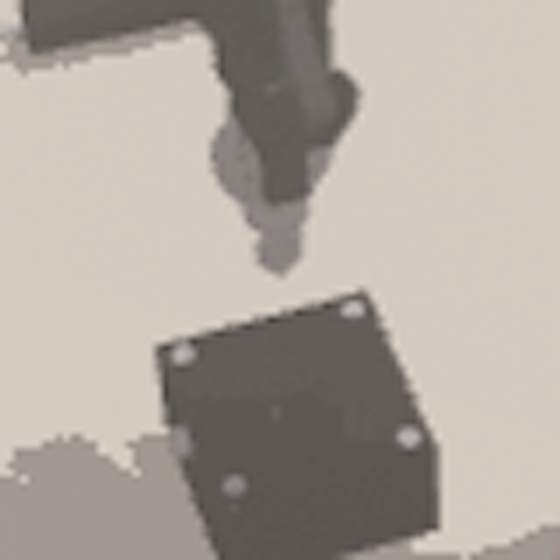

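The key hangs free under the fingers, with its tip at about (278,272) in the crop and the empty block below. I'll check the tip against the expected spot.

Run:
```python
from h import *
p=((278.5)/7-.5+240,(273.5)/7-.5+140)
print(p,proj("scene",[.5189,-.161,.1083]),ray("scene",p,.1083),ray("scene",((275.5)/7-.5+240,(410.5)/7-.5+140),.045))
```

```text
(279.2857142857143, 178.57142857142856) [[279.93717924 178.87564494]] [ 0.51976302 -0.1626546   0.1083    ] [ 0.52722638 -0.15887184  0.045     ]
```

Call:
jog_arm --rows '[{"hand": 0,"dx": -0.4,"dy": 0,"dz": 1.3,"ax": 0,"ay": 0,"az": 0},{"hand": 0,"dx": -0.8,"dy": 0,"dz": 2.7,"ax": 0,"ay": 0,"az": 0},{"hand": 0,"dx": -0.8,"dy": 0,"dz": 2.7,"ax": 0,"ay": 0,"az": 0},{"hand": 0,"dx": -0.8,"dy": 0,"dz": 2.7,"ax": 0,"ay": 0,"az": 0},{"hand": 0,"dx": -0.8,"dy": 0,"dz": 2.7,"ax": 0,"ay": 0,"az": 0}]'

```text
time_s: 7.07
position: [0.5058, -0.0336, 0.1507]
tool_rot: [[0.981, -0.001, 0.192], [-0.192, 0.001, 0.981], [-0.001, -1.0, 0.0]]
ft_force: [1.3, -0.6, 0.4]
grip_width: 0.0088
```

Call:
jog_arm --rows '[{"hand": 0,"dx": -0.8,"dy": 0,"dz": 2.7,"ax": 0,"ay": 0,"az": 0},{"hand": 0,"dx": -0.8,"dy": 0,"dz": 2.7,"ax": 0,"ay": 0,"az": 0},{"hand": 0,"dx": -0.8,"dy": 0,"dz": 2.7,"ax": 0,"ay": 0,"az": 0},{"hand": 0,"dx": -0.8,"dy": 0,"dz": 2.7,"ax": 0,"ay": 0,"az": 0},{"hand": 0,"dx": -0.8,"dy": 0,"dz": 2.7,"ax": 0,"ay": 0,"az": 0}]'

```text
time_s: 7.48
position: [0.4922, 0.1066, 0.1508]
tool_rot: [[0.981, -0.001, 0.192], [-0.192, 0.0, 0.981], [-0.001, -1.0, -0.0]]
ft_force: [0.7, 0.2, -0.9]
grip_width: 0.0091
```

Call:
jog_arm --rows '[{"hand": 0,"dx": -0.8,"dy": 0,"dz": 2.7,"ax": 0,"ay": 0,"az": 0},{"hand": 0,"dx": -0.8,"dy": 0,"dz": 2.7,"ax": 0,"ay": 0,"az": 0},{"hand": 0,"dx": -0.8,"dy": 0,"dz": 2.5,"ax": 0,"ay": 4,"az": 0},{"hand": 0,"dx": -0.3,"dy": 0,"dz": 1.0,"ax": 0,"ay": 5,"az": 0},{"hand": 0,"dx": 0,"dy": 0,"dz": 0,"ax": 0,"ay": 5,"az": 0}]'

```text
time_s: 7.9
position: [0.4833, 0.2, 0.1507]
tool_rot: [[0.905, -0.001, 0.424], [-0.424, 0.0, 0.905], [-0.002, -1.0, -0.0]]
ft_force: [-0.8, -0.8, -1.6]
grip_width: 0.0091
```

Call:
jog_arm --rows '[{"hand": 0,"dx": 0,"dy": 0,"dz": 0,"ax": 0,"ay": 0.2,"az": 0},{"hand": 0,"dx": 0,"dy": 0,"dz": 0,"ax": 0,"ay": 0,"az": 0},{"hand": 0,"dx": 0,"dy": 0,"dz": 0,"ax": 0,"ay": 0,"az": 0},{"hand": 0,"dx": 0,"dy": 0,"dz": 0,"ax": 0,"ay": 0,"az": 0},{"hand": 0,"dx": 0,"dy": 0,"dz": 0,"ax": 0,"ay": 0,"az": 0}]'

```text
time_s: 8.32
position: [0.4847, 0.1969, 0.1513]
tool_rot: [[0.905, -0.0, 0.426], [-0.426, -0.0, 0.905], [-0.0, -1.0, -0.0]]
ft_force: [0.2, -0.1, -0.7]
grip_width: 0.0089
```

```bash
python3 plan.py .483 .2108 .12 64.7
```

```text
t 8.32 pos [0.4847 0.1969 0.1513] zyaw 64.76 tilt y [-0.0001 -0.    ] F [ 0.2 -0.1 -0.7] M [ 0.04 -0.   -0.01] w 0.0089
 tool delta cm [-0.74  3.13  1.19]  ay total 0.06
```

Call:
jog_arm --rows '[{"hand": 0,"dx": -0.74,"dy": 0,"dz": 1.2,"ax": 0,"ay": 0,"az": 0},{"hand": 0,"dx": 0,"dy": 1.5,"dz": 0,"ax": 0,"ay": 0,"az": 0},{"hand": 0,"dx": 0,"dy": 1.5,"dz": 0,"ax": 0,"ay": 0,"az": 0},{"hand": 0,"dx": 0,"dy": 0.6,"dz": 0,"ax": 0,"ay": 0,"az": 0},{"hand": 0,"dx": 0,"dy": 0,"dz": 0,"ax": 0,"ay": 0,"az": 0}]'

```text
time_s: 8.73
position: [0.4825, 0.2109, 0.1141]
tool_rot: [[0.904, -0.003, 0.427], [-0.427, -0.0, 0.904], [-0.002, -1.0, -0.002]]
ft_force: [-0.5, 0.3, -1.3]
grip_width: 0.0091
```

Call:
jog_arm --rows '[{"hand": 0,"dx": 0,"dy": 0,"dz": 0,"ax": 0,"ay": 0,"az": 0},{"hand": 0,"dx": 0,"dy": 0,"dz": 0,"ax": 0,"ay": 0,"az": 0},{"hand": 0,"dx": 0,"dy": 0,"dz": 0,"ax": 0,"ay": 0,"az": 0},{"hand": 0,"dx": 0,"dy": 0,"dz": 0,"ax": 0,"ay": 0,"az": 0},{"hand": 0,"dx": 0,"dy": 0,"dz": 0,"ax": 0,"ay": 0,"az": 0}]'

```text
time_s: 9.15
position: [0.4833, 0.2112, 0.1157]
tool_rot: [[0.904, 0.001, 0.427], [-0.427, 0.0, 0.904], [0.001, -1.0, 0.0]]
ft_force: [0.5, -0.2, -0.4]
grip_width: 0.0089
```

```bash
python3 plan.py .483 .2108 .1043 64.7;python3 - <<'E'
from rig import imaging,status
from h import *
import cv2,numpy as np
t=imaging.get_image("top");s=imaging.get_image("scene")
cv2.imwrite("pics/top4.png",t[:,:,::-1]);cv2.imwrite("pics/scene4.png",s[:,:,::-1])
c=cv2.resize(s[250:340,340:430],None,fx=6.6,fy=6.6,interpolation=cv2.INTER_CUBIC);c=np.clip(255*(c/255.)**.6,0,255).astype(np.uint8)
cv2.imwrite("pics/s4c.png",c[:,:,::-1])
P=status.observe()["position"]; P[2]-=.0443
print((proj("scene",P)-[340,250]+.5)*6.6-.5,(proj("scene",[.483,.2108,.06])-[340,250]+.5)*6.6-.5)
E
```

```text
t 9.15 pos [0.4833 0.2112 0.1157] zyaw 64.74 tilt y [0.0007 0.0002] F [ 0.5 -0.2 -0.4] M [ 0.02  0.03 -0.  ] w 0.0089
 tool delta cm [-0.01  1.14 -0.05]  ay total 0.04
[[275.06117964 319.00227318]] [[271.02090512 335.06276811]]
```

View pics/s4c.png

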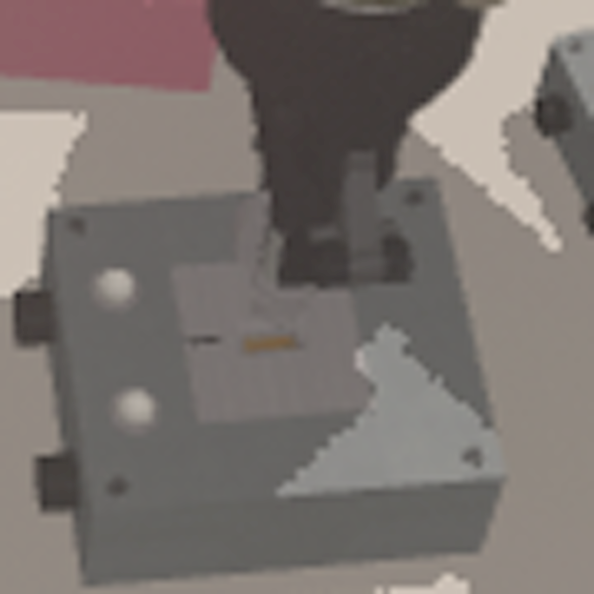

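Run:
```python
import cv2,numpy as np
s=cv2.imread("pics/scene4.png")
c=cv2.resize(s[280:312,364:404],None,fx=18,fy=18,interpolation=cv2.INTER_CUBIC).astype(float)
c=np.clip((c-40)*2.2,0,255).astype(np.uint8)
cv2.imwrite("pics/s4d.png",c)
```

```text
(no output)
```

View pics/s4d.png

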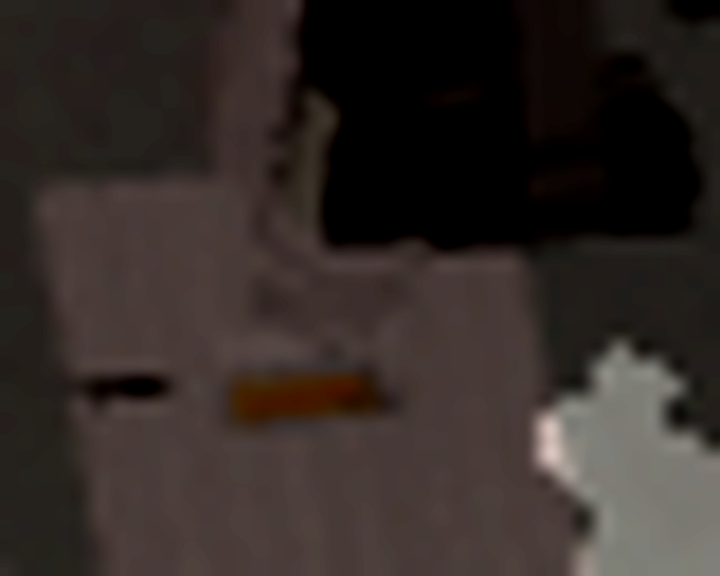

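The tip is at about (382.1,299.0) in scene pixels and the slot centre at (380.8,301.6). Against the projections both are about 1 px low, which is camera bias, and the key sits about 0.7 px (about 1 mm) too far along −x of the lock. I'll shift +1 mm and lower with force checks.

Call:
jog_arm --rows '[{"hand": 0,"dx": 0.09,"dy": 0.4,"dz": -0.03,"ax": 0,"ay": 0,"az": 0},{"hand": 0,"dx": 0,"dy": 0.4,"dz": 0,"ax": 0,"ay": 0,"az": 0},{"hand": 0,"dx": 0,"dy": 0.3,"dz": 0,"ax": 0,"ay": 0,"az": 0},{"hand": 0,"dx": 0,"dy": 0.2,"dz": 0,"ax": 0,"ay": 0,"az": 0},{"hand": 0,"dx": 0,"dy": 0.2,"dz": 0,"ax": 0,"ay": 0,"az": 0}]'

```text
time_s: 9.67
position: [0.4836, 0.2105, 0.0999]
tool_rot: [[0.904, -0.001, 0.427], [-0.427, -0.0, 0.904], [-0.0, -1.0, -0.001]]
ft_force: [-0.8, -1.4, 0.8]
grip_width: 0.009
```

Call:
jog_arm --rows '[{"hand": 0,"dx": 0,"dy": 0.2,"dz": 0,"ax": 0,"ay": 0,"az": 0},{"hand": 0,"dx": 0,"dy": 0.2,"dz": 0,"ax": 0,"ay": 0,"az": 0},{"hand": 0,"dx": 0,"dy": 0.1,"dz": 0,"ax": 0,"ay": 0,"az": 0},{"hand": 0,"dx": 0,"dy": 0,"dz": 0,"ax": 0,"ay": 0,"az": 0},{"hand": 0,"dx": 0,"dy": 0,"dz": 0,"ax": 0,"ay": 0,"az": 0}]'

```text
time_s: 10.08
position: [0.4836, 0.2104, 0.0951]
tool_rot: [[0.904, -0.001, 0.427], [-0.427, -0.0, 0.904], [-0.0, -1.0, -0.001]]
ft_force: [-0.6, -1.7, -2.1]
grip_width: 0.0089
```

```bash
python3 plan.py .483 .2108 .0743 64.7
```

```text
t 10.08 pos [0.4836 0.2104 0.0951] zyaw 64.74 tilt y [-0.0007 -0.0004] F [-0.6 -1.7 -2.1] M [-0.49  0.18 -0.02] w 0.0089
 tool delta cm [-0.07  2.08  0.01]  ay total 0.04
```

Already 9 mm deep with about 2 N side load. I'll ease toward −z and keep going down to the pins.

Call:
jog_arm --rows '[{"hand": 0,"dx": 0,"dy": 0.2,"dz": -0.05,"ax": 0,"ay": 0,"az": 0},{"hand": 0,"dx": 0,"dy": 0.2,"dz": 0,"ax": 0,"ay": 0,"az": 0},{"hand": 0,"dx": 0,"dy": 0.2,"dz": 0,"ax": 0,"ay": 0,"az": 0},{"hand": 0,"dx": 0,"dy": 0,"dz": 0,"ax": 0,"ay": 0,"az": 0},{"hand": 0,"dx": 0,"dy": 0,"dz": 0,"ax": 0,"ay": 0,"az": 0}]'

```text
time_s: 10.5
position: [0.4836, 0.2102, 0.0892]
tool_rot: [[0.904, -0.0, 0.427], [-0.427, 0.0, 0.904], [-0.0, -1.0, 0.0]]
ft_force: [-1.1, -0.4, -1.5]
grip_width: 0.009
```

```bash
python3 plan.py .483 .2108 .0743 64.7
```

```text
t 10.5 pos [0.4836 0.2102 0.0892] zyaw 64.74 tilt y [-0.0001  0.0002] F [-1.1 -0.4 -1.5] M [-0.05  0.12  0.02] w 0.009
 tool delta cm [-0.08  1.49  0.03]  ay total 0.04
```

15 mm deep and nearly unloaded. Next I'll push while twisting to and fro.

Call:
jog_arm --rows '[{"hand": 0,"dx": 0,"dy": 0.2,"dz": 0,"ax": 0,"ay": 4,"az": 0},{"hand": 0,"dx": 0,"dy": 0.2,"dz": 0,"ax": 0,"ay": -7,"az": 0},{"hand": 0,"dx": 0,"dy": 0.2,"dz": 0,"ax": 0,"ay": 7,"az": 0},{"hand": 0,"dx": 0,"dy": 0.2,"dz": 0,"ax": 0,"ay": -7,"az": 0},{"hand": 0,"dx": 0,"dy": 0.2,"dz": 0,"ax": 0,"ay": 3,"az": 0}]'

```text
time_s: 10.92
position: [0.4836, 0.2102, 0.0799]
tool_rot: [[0.908, 0.001, 0.42], [-0.42, 0.0, 0.908], [0.0, -1.0, 0.0]]
ft_force: [-4.3, -0.4, 9.6]
grip_width: 0.0089
```

```bash
python3 plan.py .483 .2108 .0743 64.7
```

```text
t 10.92 pos [0.4836 0.2102 0.0799] zyaw 65.17 tilt y [0.0006 0.0002] F [-4.3 -0.4  9.6] M [-0.06  0.74  0.03] w 0.0089
 tool delta cm [-0.08  0.56  0.03]  ay total 0.47
```

Call:
jog_arm --rows '[{"hand": 0,"dx": -0.05,"dy": 0.15,"dz": 0,"ax": 0,"ay": 4,"az": 0},{"hand": 0,"dx": 0,"dy": 0.15,"dz": 0,"ax": 0,"ay": -7,"az": 0},{"hand": 0,"dx": 0,"dy": 0.15,"dz": 0,"ax": 0,"ay": 7,"az": 0},{"hand": 0,"dx": 0,"dy": 0.1,"dz": 0,"ax": 0,"ay": -7,"az": 0},{"hand": 0,"dx": 0,"dy": 0,"dz": 0,"ax": 0,"ay": 3,"az": 0}]'

```text
time_s: 11.33
position: [0.4833, 0.2101, 0.0741]
tool_rot: [[0.908, 0.001, 0.42], [-0.42, -0.0, 0.908], [0.001, -1.0, -0.0]]
ft_force: [-1.2, -2.9, 1.1]
grip_width: 0.009
```

```bash
python3 plan.py .483 .2108 .0743 64.7
```

```text
t 11.33 pos [0.4833 0.2101 0.0741] zyaw 65.17 tilt y [ 0.0007 -0.0005] F [-1.2 -2.9  1.1] M [-0.56  0.1   0.11] w 0.009
 tool delta cm [-0.06 -0.02  0.05]  ay total 0.47
```

Call:
jog_arm --rows '[{"hand": 0,"dx": 0,"dy": 0.1,"dz": 0,"ax": 0,"ay": 0,"az": 0},{"hand": 0,"dx": 0,"dy": 0.1,"dz": 0,"ax": 0,"ay": 0,"az": 0},{"hand": 0,"dx": 0,"dy": 0,"dz": 0,"ax": 0,"ay": 0,"az": 0},{"hand": 0,"dx": 0,"dy": 0,"dz": 0,"ax": 0,"ay": 0,"az": 0},{"hand": 0,"dx": 0,"dy": 0,"dz": 0,"ax": 0,"ay": 0,"az": 0}]'

```text
time_s: 11.75
position: [0.4834, 0.2101, 0.074]
tool_rot: [[0.904, 0.002, 0.427], [-0.427, -0.0, 0.904], [0.002, -1.0, 0.001]]
ft_force: [-6.0, -5.5, 21.0]
grip_width: 0.0086
```

```bash
python3 plan.py .483 .2108 .0743 64.7
```

```text
t 11.75 pos [0.4834 0.2101 0.074 ] zyaw 64.74 tilt y [ 0.0022 -0.0003] F [-6.  -5.5 21. ] M [-0.82  1.24 -0.02] w 0.0086
 tool delta cm [-0.07 -0.03  0.04]  ay total 0.04
```

It met a hard stop with 21 N at TCP z 0.074, against 0.0743 predicted for the collar on the plate, so it is home. I'll ease the push and turn clockwise.

Call:
jog_arm --rows '[{"hand": 0,"dx": 0,"dy": -0.08,"dz": -0.05,"ax": 0,"ay": 0,"az": 0},{"hand": 0,"dx": 0,"dy": 0,"dz": 0,"ax": 0,"ay": 6,"az": 0},{"hand": 0,"dx": 0,"dy": 0,"dz": 0,"ax": 0,"ay": 6,"az": 0},{"hand": 0,"dx": 0,"dy": 0,"dz": 0,"ax": 0,"ay": 6,"az": 0},{"hand": 0,"dx": 0,"dy": 0,"dz": 0,"ax": 0,"ay": 6,"az": 0}]' --newtons 100

```text
time_s: 12.17
position: [0.4836, 0.2101, 0.0741]
tool_rot: [[0.649, 0.003, 0.761], [-0.761, 0.0, 0.649], [0.001, -1.0, 0.002]]
ft_force: [-3.0, -2.1, 12.1]
grip_width: 0.0088
```

```bash
python3 plan.py .483 .2108 .0743 -25.3
```

```text
t 12.17 pos [0.4836 0.2101 0.0741] zyaw 40.45 tilt y [0.0027 0.0005] F [-3.  -2.1 12.1] M [-0.2   0.54  0.06] w 0.0088
 tool delta cm [-0.09 -0.02 -0.  ]  ay total 65.75
```

Turning freely with 12 N down; the twist moment is rising gently. I'll continue.

Call:
jog_arm --rows '[{"hand": 0,"dx": 0,"dy": 0,"dz": 0,"ax": 0,"ay": 6,"az": 0},{"hand": 0,"dx": 0,"dy": 0,"dz": 0,"ax": 0,"ay": 6,"az": 0},{"hand": 0,"dx": 0,"dy": 0,"dz": 0,"ax": 0,"ay": 6,"az": 0},{"hand": 0,"dx": 0,"dy": 0,"dz": 0,"ax": 0,"ay": 6,"az": 0},{"hand": 0,"dx": 0,"dy": 0,"dz": 0,"ax": 0,"ay": 6,"az": 0}]'

```text
time_s: 12.58
position: [0.4836, 0.2099, 0.0741]
tool_rot: [[0.182, 0.003, 0.983], [-0.983, -0.0, 0.182], [0.001, -1.0, 0.003]]
ft_force: [-2.4, -3.3, 12.6]
grip_width: 0.0088
```

```bash
python3 plan.py .483 .2108 .0743 -25.3
```

```text
t 12.58 pos [0.4836 0.2099 0.0741] zyaw 10.46 tilt y [ 0.0027 -0.    ] F [-2.4 -3.3 12.6] M [-0.51  0.45  0.11] w 0.0088
 tool delta cm [-0.1  -0.02 -0.05]  ay total 35.76
```

Call:
jog_arm --rows '[{"hand": 0,"dx": 0,"dy": 0,"dz": 0,"ax": 0,"ay": 6,"az": 0},{"hand": 0,"dx": 0,"dy": 0,"dz": 0,"ax": 0,"ay": 6,"az": 0},{"hand": 0,"dx": 0,"dy": 0,"dz": 0,"ax": 0,"ay": 6,"az": 0},{"hand": 0,"dx": 0,"dy": 0,"dz": 0,"ax": 0,"ay": 6,"az": 0},{"hand": 0,"dx": 0,"dy": 0,"dz": 0,"ax": 0,"ay": 6,"az": 0}]'

```text
time_s: 13.0
position: [0.4834, 0.2098, 0.0741]
tool_rot: [[-0.334, 0.002, 0.942], [-0.942, -0.0, -0.334], [-0.001, -1.0, 0.002]]
ft_force: [-4.2, -2.3, 12.3]
grip_width: 0.0086
```

Call:
jog_arm --rows '[{"hand": 0,"dx": 0,"dy": 0,"dz": 0,"ax": 0,"ay": 4,"az": 0},{"hand": 0,"dx": 0,"dy": 0,"dz": 0,"ax": 0,"ay": 4,"az": 0},{"hand": 0,"dx": 0,"dy": 0,"dz": 0,"ax": 0,"ay": 0,"az": 0},{"hand": 0,"dx": 0,"dy": 0,"dz": 0,"ax": 0,"ay": 0,"az": 0},{"hand": 0,"dx": 0,"dy": 0,"dz": 0,"ax": 0,"ay": 0,"az": 0}]'

```text
time_s: 13.42
position: [0.4833, 0.2099, 0.0741]
tool_rot: [[-0.458, 0.002, 0.889], [-0.889, 0.0, -0.458], [-0.001, -1.0, 0.002]]
ft_force: [-4.3, -2.3, 12.7]
grip_width: 0.0089
```

```bash
python3 plan.py .483 .2108 .0743 -25.3;python3 - <<'E'
from rig import imaging
import cv2,numpy as np
t=imaging.get_image("top");s=imaging.get_image("scene")
a=cv2.resize(s[250:340,330:430],(560,504),interpolation=cv2.INTER_CUBIC)
a=np.clip(255*(a/255.)**.5,0,255).astype(np.uint8)
cv2.imwrite("pics/s6.png",a[:,:,::-1])
E
```

```text
t 13.42 pos [0.4833 0.2099 0.0741] zyaw -27.26 tilt y [0.0019 0.0001] F [-4.3 -2.3 12.7] M [-0.51  0.79  0.03] w 0.0089
 tool delta cm [-0.07 -0.02 -0.07]  ay total -1.96
```

View pics/s6.png

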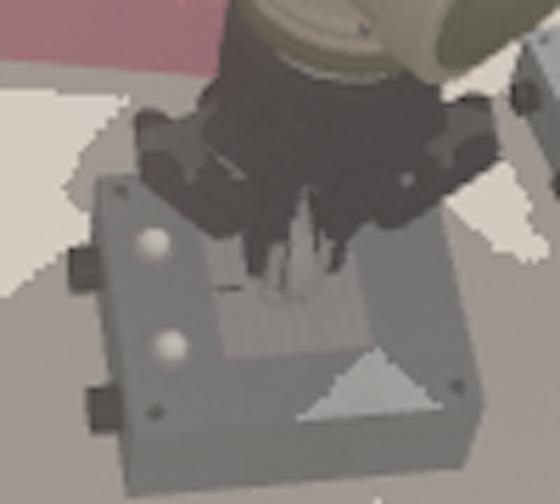

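The bow is edge-on between the fingers at about (303,250) in the crop, turned with the hand, and the collar rests on the plate at about (297,290). I'll add a small margin and hold for one check.

Call:
jog_arm --rows '[{"hand": 0,"dx": 0,"dy": 0,"dz": 0,"ax": 0,"ay": 2,"az": 0},{"hand": 0,"dx": 0,"dy": 0,"dz": 0,"ax": 0,"ay": 0,"az": 0},{"hand": 0,"dx": 0,"dy": 0,"dz": 0,"ax": 0,"ay": 0,"az": 0},{"hand": 0,"dx": 0,"dy": 0,"dz": 0,"ax": 0,"ay": 0,"az": 0},{"hand": 0,"dx": 0,"dy": 0,"dz": 0,"ax": 0,"ay": 0,"az": 0}]'

```text
time_s: 13.93
position: [0.4833, 0.2099, 0.0741]
tool_rot: [[-0.489, 0.002, 0.872], [-0.872, 0.0, -0.489], [-0.001, -1.0, 0.002]]
ft_force: [-4.3, -2.5, 13.0]
grip_width: 0.0087
```

```bash
python3 plan.py .483 .2108 .0743 -25.3;python3 - <<'E'
from rig import imaging,status
import numpy as np
M=[]
for i in range(8):
    imaging.get_image("top"); M.append(status.observe()["wrist_torque"])
print(np.mean(M,0),np.std(M,0))
E
```

```text
t 13.93 pos [0.4833 0.2099 0.0741] zyaw -29.26 tilt y [0.0019 0.0001] F [-4.3 -2.5 13. ] M [-0.48  0.8   0.07] w 0.0087
 tool delta cm [-0.06 -0.02 -0.07]  ay total -3.96
[-0.47505613  0.78276264  0.04543622] [0.03645378 0.01799798 0.01706833]
```

```bash
python3 -c "
from rig import job; print(job.close_job())"
```

```text
the job is handed in; nothing more can be done
None
```

I pulled the key out of the parking block and pushed it fully home in the large grey switch box. I then turned it about 94° clockwise and handed in at about 14 s, still gripping it with 100 N and holding the turn.

**Pull and fit:** The key came out with about 9 N. The pins gave way to wiggling. The collar met a hard stop at TCP z 0.074 m, against 0.0743 m predicted for fully home.

**Last checks:**
- **Push and grip:** 13 N down on the key, with the fingers 8.7 mm apart.
- **Tilt:** the tool was tilted 0.002 rad.
- **Turn:** before the last 2° of turn, the picture showed the bow edge-on to the scene camera, as it should be after a quarter turn, and the collar on the plate.

**What did not fully agree:**
- **Spring torque:** the return torque I measured was about 0.045 N m, below the 0.085 N m given for a quarter turn. I put this down to friction at the collar and did not confirm it. The rotor angle itself could not be read, so I infer it from the turn of the hand.
- **Camera bias:** the scene camera showed points about 1 px lower than my projections, most likely camera bias.
- **Side load:** about 5 N remained on the key.

I kept the arm clear of the other things on the bench, but I did not re-measure their positions at the end.

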